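# Third hand at the skate holder: press the upper jaw bar down on its springs

## Task

I am putting the skate holder back together and need a third hand. Swing the lid of the steel case open until it rests back on its stop, take the upper jaw bar out and set it, rib up, over the two studs of the holder. Then press it down level against both springs with a steady push of about 12 N, so that each spring is squeezed roughly half way but never solid, and finish while still holding it down so that I can start the hand nuts; leave the nuts, the spanner and the small holder where they lie.

Things in the scene. Friction and masses are not known exactly. Their poses are not given: they have to be found in the camera images.
- case: grey sheet-steel case, 140 deep (x) x 230 wide (y) x 60 high without its lid, open on top, walls 4 mm, heavy and does not move. Origin: centre of its underside; its own -x is the front (handle side). Inside, the black liner's top is 7 mm above the origin; a 37 mm high divider at its y = +62 mm cuts off a pocket of spare springs; the jaw bar lies in the larger part, long side along the case's y.
- case_lid (a joint): angle of the case's lid in rad: 0 shut, 1.8 wide open on its stop (13 degrees beyond upright). The lid (0.35 kg, 14 mm high, 140 x 230) hinges about the case's y axis at the far top edge (point lid_hinge) and opens upward; let go before upright it falls shut, beyond upright it falls on to the stop and stays.
- lid_handle (a point): centre of the lid's bow handle: a round steel bar 10 mm thick, 86 mm long along the case's y, standing 40 mm out in front of the lid's front edge (clear gap 35 mm). Moves with the lid; it is 180 mm in front of and 7 mm above the hinge axis when shut. With the lid open it stands 238 mm above the bench: swing long things clear of the lid.
- lid_hinge (a point): point on the lid's hinge axis, in the middle of the case's far top edge: case x = +70 mm, y = 0, z = 60 mm. Fixed to the case, axes as the case.
- jaw_bar: upper jaw bar, bare aluminium, 0.18 kg or so: a plate 46 (x) x 150 (y) x 10 mm with two 14 mm through holes at its y = -50 and +50 mm, and a grip rib on top, 20 mm thick (x) x 64 mm long (y), reaching from the plate's top (10 mm) to 32 mm. Origin: centre of the plate's underside, z up through the rib. The same when turned half round. Grip the rib across its 20 mm; fingertips may rest on the plate.
- bar_rib (a point): centre of the rib's top, 32 mm above the jaw bar's origin
- holder: lower half of the skate holder, heavy, does not move: a dark steel foot 74 x 206 x 12 mm with an aluminium jaw body 46 (x) x 160 (y), whose steel jaw strips reach 34 mm high. Two threaded steel studs, 10 mm thick, stand on it at its y = -50 and +50 mm, tops at 69 mm, the last 4 mm tapered to 5 mm thick. Origin: centre of the underside.
- stud_1 (a point): top of the stud at the holder's y = -50 mm, 69 mm above its origin; axes as the holder
- stud_2 (a point): top of the stud at the holder's y = +50 mm, 69 mm above its origin
- spring_mid (a point): point midway between the studs at the height of the free springs' washers, 56 mm above the holder's origin: here the bar's underside first meets both springs; axes as the holder
- spring_1 (a joint): how far the spring on stud_1 is squeezed, in m: 0 free, 0.015 solid. A 23 mm washer on a compression spring of 0.8 N/mm; both together give 1.6 N per mm.
- spring_2 (a joint): the same for stud_2
- hood_corner (a point): obstacle: front left lower corner of the black hood of the sharpening machine; the hood fills the space from here to the right (-y), ahead and up. The gripper starts in front of it, so draw back towards the robot's own middle before swinging left.
- knurl_nut_1: bystander: black knurled hand nut 36 mm across, 14 mm high, origin centre of its underside
- knurl_nut_2: bystander: the second such hand nut
- spanner: bystander: steel open-ended spanner, 167 mm long, lying flat
- small_holder: bystander: complete small skate holder, 150 mm long bar with two black hand nuts on studs, 66 mm high

How it is judged:
By the outcome, as a careful person would: the job done as asked, in the order asked, and still so for the second after the job is handed in, while the arm keeps its last pose, push and grip.
It also fails if it takes over 54 s, if anything falls off the work surface, if the arm or the gripper's body presses on something with over 40 N, if the wrist force passes 120 N, or if a joint passes its speed limit or range.

## Robot

A 6-joint arm with a two-finger parallel gripper is mounted at the origin on a cart in front of the work surface, level with it; the furniture and walls round the work are solid. World frame = base frame: x ahead of the robot, y to its left, z up, the work surface at z = 0. Lengths are in m, angles in degrees, forces in N, time in s.
With the tool pointing down it reaches from about 0.4 to 0.825 m from the base axis. Payload 7 kg.
Tool frame: the origin (TCP) lies midway between the tips of the shut fingers; the grasp point (between the pads) lies 19 mm behind it (hold_point_z is the distance from the TCP to the grasp point, in m); z points along the fingers, y is the line along which they close (so a half turn about z gives the same grasp; the last joint's range is limited). The gripper opens to 88 mm and grips with 3 to 60 N. Pads are 19 mm wide; open, the fingers measure 130 mm over their backs; the gripper's body (78 mm by 193 mm) begins 47 mm behind the grasp point.
Start: joints at [-48.123, 20.546, 0.682, 0, -70.136, -16.507], TCP at [0.289, -0.61, 0.227] pointing down, gripper open.
Joint ranges: [-176.03, 176.03], [-82.01, 121.73], [-58.28, 71.71], [-173.87, 95.51], [-174.79, -0.11], [-173.66, 173.66]. Speed limits (degrees/s): [136.94, 136.94, 172.46, 180, 180, 180].

## Interface

Orientations are given as [roll, pitch, yaw] about the fixed x, y, z axes, in that order (R = Rz(yaw) Ry(pitch) Rx(roll)).
In Python, from plant import get_state, capture, close_job, hold_point_z gives the robot as it stands.
- The arm moves only by the shell command python3 -m inch 'ROWS' [FORCE]. ROWS is text: rows parted by semicolons, each of 5 numbers parted by spaces: the shift along the tool's x, y, z normalised to -1 to 1, where 1 is 0.15 m, then the turn about the tool's z normalised to -1 to 1, where 1 is 360 degrees, then the opening, from 0 (shut) to 1 (fully open). In form: tx ty tz spin grip; .... A call has exactly 8 rows; each row shifts and turns the commanded pose from where the row before left it, along the tool's axes as they then stand; what a row does not reach is not made up. A row lasts 1/8 s, in which the tool goes at most 62.5 mm and 10.7 degrees, less where a joint would pass 70% of its speed; a pose out of reach is approached as far as the arm can. A call with a number of a shift or a turn outside -1 to 1 is refused whole. A call with a gripper value outside its range is refused whole. The fingers move at their own pace and stop on an object; FORCE is the grip in N (left out, the last holds). Time passes only in rows, so rows that do not move let the fingers close, or fill a call up. It gives the time, the measured TCP pose, the force, the opening and the grip force at its end, in the units of the state.
- get_state(): the state, without advancing time (a new reading comes with each control period).
- capture(name): name is "side" or "top"; returns a dict with "color" (480x640x3 uint8, blue, green, red), "mtx" (3x3 intrinsics, pixels), "R" (3x3) and "t" (3): a world point X has camera coordinates R X + t. Camera axes: x right, y down, z forward; pixel columns grow to the right and rows downward; lengths in m; the calibration is good to about 2 mm. A picture is of the moment at which its call begins. There is no depth.
- close_job(): hands the job in; it is judged then, once.
The state is a dict: "time_s": time; "joints": joint angles; "qd": joint speeds; "joint_torque": joint torques, N m; "tcp_pos": TCP position; "eef_rot": TCP orientation; "contact_force": force on the tool from outside, world axes, zero at the start; "moment": the same for the moment, N m; "gripper_width": finger opening in m; "gripper_force": force on a finger pad.
Only numpy, scipy, OpenCV 4.12 (cv2) and the standard library are available. Lean on these libraries where they do the work, as an engineer would, in place of code of your own. Each camera call takes 0.05 s, during which the arm holds its last target. There are 200 camera calls.

## Working session

There is one attempt and no reset: what is moved stays moved. The work goes in short steps, Python scripts to look and compute and a shell command to move; the robot and the scene stay as the last step left them, time stands still between calls to the robot, and variables do not carry over. Pictures are saved under pics/ and viewed, at most 10 in all, crops included, and the job is handed in when it is done.

```bash
ls; mkdir -p pics
python3 - <<'E'
from plant import *
import cv2,numpy as np
print(get_state(),hold_point_z)
for n in("side","top"):
    c=capture(n);cv2.imwrite(f"pics/{n}0.png",c["color"]);print(n,c["mtx"],c["R"],c["t"],-c["R"].T@c["t"])
E
```

```text
pics
{'time_s': 0.0, 'joints': array([-4.81232484e+01,  2.05907888e+01,  6.33791016e-01, -2.05536609e-02,
       -7.01349192e+01, -1.65061334e+01]), 'qd': array([ 0.08620009, -0.04563997, -0.04005075,  0.0297796 ,  0.0455145 ,
       -0.04132003]), 'joint_torque': array([ 8.72300570e-04, -5.82718885e+01,  2.93068010e+01,  6.99769601e+00,
        6.82326776e-03, -1.58555595e-04]), 'tcp_pos': array([ 0.28898125, -0.60947451,  0.22562874]), 'eef_rot': array([ 1.79906381e+02, -7.59236413e-03, -1.54636375e+02]), 'contact_force': array([0.60897832, 0.69280871, 0.23352719]), 'moment': array([-0.04564064, -0.04292779,  0.00522318]), 'gripper_force': 0.0, 'gripper_width': 0.08770835104931467} 0.0188
side [[526.19137896   0.         314.8146572 ]
 [  0.         526.19137896 239.21886545]
 [  0.           0.           1.        ]] [[-0.96397321 -0.2655778   0.01496929]
 [-0.21233612  0.73438426 -0.64466513]
 [ 0.16021554 -0.62461844 -0.76431851]] [0.51335184 0.34778171 1.48340048] [0.33104023 0.80748874 1.35030867]
top [[534.64153211   0.         315.85543023]
 [  0.         534.64153211 244.70490573]
 [  0.           0.           1.        ]] [[ 0.01669465 -0.99976126  0.01409638]
 [-0.99153736 -0.01836936 -0.1285155 ]
 [ 0.12874376 -0.01183157 -0.99160731]] [-0.12126579  0.60363494  1.41694111] [ 0.41812875 -0.09338382  1.48433502]
```

View pics/side0.png

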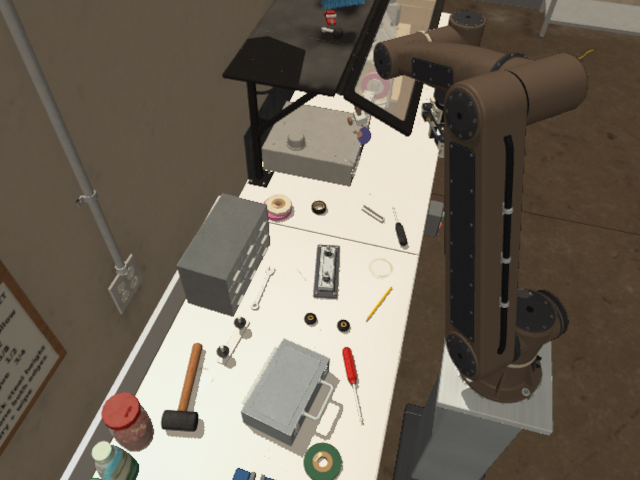

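View pics/top0.png

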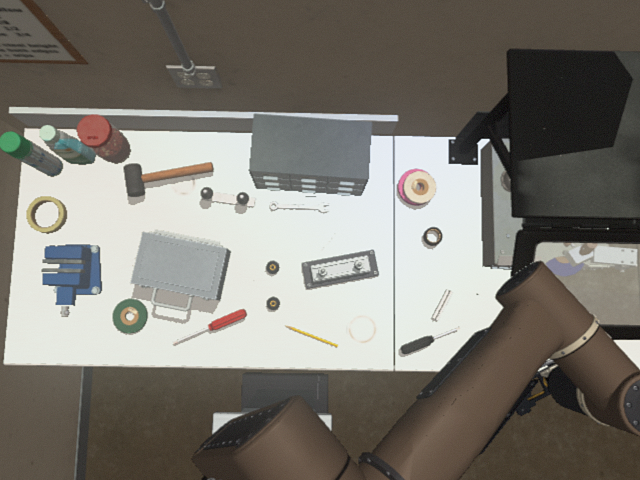

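The side view shows the case at about (285,390), its handle at (322,400) and the holder at (327,270). The top view shows the case at (180,270), the handle at (170,305) and the holder at (340,268). Next I'll enlarge these.

Run:
```python
import cv2,numpy as np
s=cv2.imread("pics/side0.png");t=cv2.imread("pics/top0.png")
def c(i,u,v,w,h):return cv2.resize(i[v:v+h,u:u+w],(400,300),interpolation=cv2.INTER_CUBIC)
cv2.imwrite("pics/crops.png",np.vstack([np.hstack([c(s,230,340,132,99),c(t,120,226,132,99)]),np.hstack([c(s,287,233,100,75),c(t,290,230,100,75)])]))
```

```text
(no output)
```

View pics/crops.png

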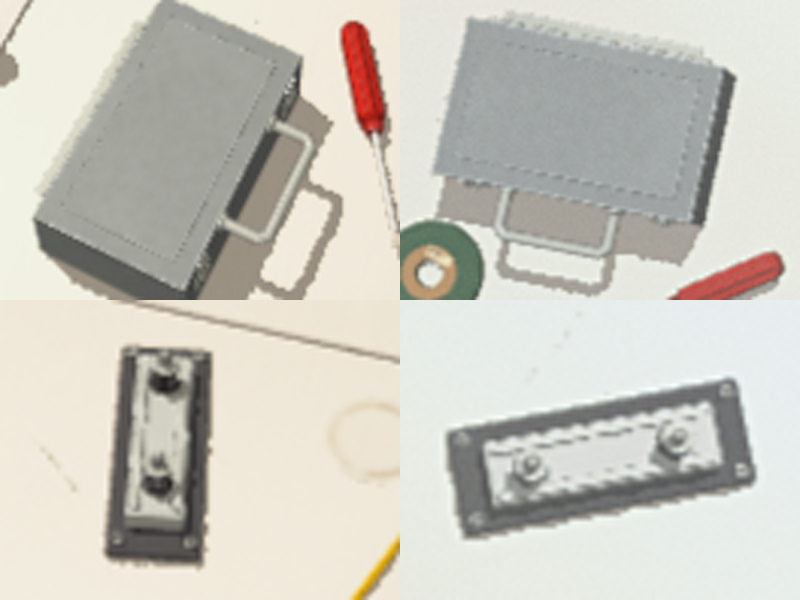

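```bash
cat > fit.py <<'E'
import numpy as np,cv2
from scipy.optimize import least_squares
from plant import *
_=None
def cams():
    d={}
    for n in("side","top"):
        c=capture(n);d[n]=(c["mtx"],c["R"],c["t"])
    return d
def proj(c,X):
    K,R,t=c;p=(R@X.T).T+t;p=p@K.T;return p[:,:2]/p[:,2:]
def tri(C,ps,pt):
    P=[C[n][0]@np.c_[C[n][1],C[n][2]] for n in("side","top")]
    X=cv2.triangulatePoints(*P,np.array(ps,float).reshape(-1,2).T,np.array(pt,float).reshape(-1,2).T);return (X[:3]/X[3]).T
def fit(C,M,ps,pt,x0):
    def T(p):
        c,s=np.cos(p[3]),np.sin(p[3]);return M@np.array([[c,-s,0],[s,c,0],[0,0,1]]).T+p[:3]
    f=lambda p:np.r_[(proj(C["side"],T(p))-ps).ravel(),(proj(C["top"],T(p))-pt).ravel()]
    r=least_squares(f,x0,loss="soft_l1");return r.x,np.abs(r.fun).reshape(2,-1,2)
E
python3 - <<'E'
from fit import *
np.set_printoptions(precision=4,suppress=True)
C=cams()
A=lambda l,u,v,k:np.array(l)/k+[u,v]
k=400/132
# lid corners far+y, front+y, front-y, far-y; handle +y,-y
ps=A([[35,217],[188,290],[300,55],[163,0],[266,238],[308,143]],230,340,k)
pt=A([[70,18],[35,175],[292,220],[325,68],[102,238],[210,250]],120,226,k)
print(tri(C,ps,pt))
M=np.array([[.07,.115,.074],[-.07,.115,.074],[-.07,-.115,.074],[.07,-.115,.074],[-.11,.04,.067],[-.11,-.04,.067]])
x,r=fit(C,M,ps,pt,[.5,.25,0,0]);print("case",x,np.degrees(x[3]));print(r.round(1).tolist())
# holder: stud -y, +y ; foot corners top: far-y, front-y, front+y, far+y
ps=A([[168,55],[158,162],[122,47],[212,50],[203,262],[107,260]],287,233,4)
pt=A([[277,138],[129,167],[337,80],[355,180],[68,237],[48,135]],290,230,4)
print(tri(C,ps,pt))
M=np.array([[0,-.05,.069],[0,.05,.069],[.037,-.103,.012],[-.037,-.103,.012],[-.037,.103,.012],[.037,.103,.012]])
x,r=fit(C,M,ps,pt,[.5,-.1,0,0]);print("holder",x,np.degrees(x[3]));print(r.round(1).tolist())
E
```

```text
[[0.6273 0.3516 0.066 ]
 [0.4887 0.3743 0.0647]
 [0.4536 0.1494 0.0651]
 [0.5881 0.1268 0.0586]
 [0.4375 0.3147 0.0606]
 [0.427  0.222  0.053 ]]
case [ 0.5399  0.2505 -0.0105 -0.1641] -9.404355714376404
[[[0.5, 0.6], [0.8, 0.4], [0.4, 0.1], [0.9, 1.5], [1.2, 1.9], [0.1, 2.1]], [[0.0, 0.3], [0.2, 0.0], [0.5, 0.9], [0.3, 0.7], [3.0, 0.6], [3.0, 0.9]]]
[[ 0.5506 -0.2273  0.0625]
 [ 0.5314 -0.1287  0.0553]
 [ 0.5989 -0.2748  0.0006]
 [ 0.5269 -0.2868  0.0075]
 [ 0.485  -0.0888 -0.0041]
 [ 0.5568 -0.0733 -0.0089]]
holder [ 0.5416 -0.1802 -0.0121  0.2079] 11.90959996186057
[[[0.7, 0.5], [0.4, 0.9], [0.1, 0.5], [0.4, 1.0], [0.2, 0.3], [0.3, 1.2]], [[0.5, 0.1], [0.9, 0.2], [0.6, 0.1], [0.3, 0.9], [0.6, 0.7], [0.6, 0.0]]]
```

```bash
cat > meas.py <<'E'
from fit import *
np.set_printoptions(precision=4,suppress=True)
C=cams()
A=lambda l,u,v,k:np.array(l)/k+[u,v]
k=400/132
O={}
O["case"]=(np.array([[.07,.115,.074],[-.07,.115,.074],[-.07,-.115,.074],[.07,-.115,.074]]),
A([[35,217],[188,290],[300,55],[163,0]],230,340,k),A([[70,18],[35,175],[292,220],[325,68]],120,226,k),[.54,.25,-.16])
O["holder"]=(np.array([[0,-.05,.069],[0,.05,.069],[.037,-.103,.012],[-.037,-.103,.012],[-.037,.103,.012],[.037,.103,.012]]),
A([[168,55],[158,162],[122,47],[212,50],[203,262],[107,260]],287,233,4),A([[277,138],[129,167],[337,80],[355,180],[68,237],[48,135]],290,230,4),[.54,-.18,.2])
if __name__=="__main__":
  for n,(M,ps,pt,x0) in O.items():
    for w in("side","top"):
        p=ps if w=="side" else pt
        def f(x):
            c,s=np.cos(x[2]),np.sin(x[2]);return (proj(C[w],M@np.array([[c,-s,0],[s,c,0],[0,0,1]]).T+[x[0],x[1],0])-p).ravel()
        r=least_squares(f,x0);print(n,w,r.x,np.degrees(r.x[2]),np.abs(r.fun).max())
E
python3 meas.py
```

```text
case side [ 0.537   0.2545 -0.1632] -9.3516656468945 1.8999862166616026
case top [ 0.5393  0.2483 -0.1661] -9.515004327685661 1.103629204873755
holder side [ 0.539  -0.171   0.2079] 11.913244293379448 0.8711212649485276
holder top [ 0.5412 -0.1794  0.2088] 11.964022903004421 0.9304067798533993
```

```bash
cat > go.py <<'E'
import sys,numpy as np
from plant import *
# usage: go.py x y z [yaw] -> total shift in tool units (0.15 m) from the measured pose, total spin units
s=get_state();p=s["tcp_pos"];y=np.radians(s["eef_rot"][2]);a=list(map(float,sys.argv[1:]))
R=cv=__import__("scipy.spatial.transform",fromlist=["Rotation"]).Rotation.from_euler("xyz",s["eef_rot"],degrees=True).as_matrix()
print("t",s["time_s"],"p",p.round(4),"rpy",s["eef_rot"].round(2),"F",s["contact_force"].round(1),"w",round(s["gripper_width"],4),"j",s["joints"].round(0))
if len(a)>2:print("units",(R.T@(np.array(a[:3])-p)/.15).round(3))
if len(a)>3:print("spin",(-((a[3]-s["eef_rot"][2]+180)%360-180)/360).__round__(4))
E
python3 -m inch '0 0.317 0 0 1; 0 0.317 0 0 1; 0 0.317 0 0 1; 0 0.317 0 0 1; -0.27 0.156 0 0 1; -0.27 0.156 0 0 1; -0.27 0.156 0 0 1; -0.27 0.156 0 0 1'
python3 go.py .42 -.13 .226 -99.5
```

```text
time_s: 1.3
tcp_pos: [0.3146, -0.2828, 0.2269]
eef_rot: [-180.0, 0.0, -154.6]
contact_force: [0.5, 0.5, -0.1]
gripper_width: 0.0877
gripper_force: 0.0
t 1.3 p [ 0.3146 -0.2828  0.2269] rpy [-1.7996e+02  5.0000e-02 -1.5464e+02] F [ 0.5  0.5 -0.1] w 0.0877 j [-15.  -4. -29.  -0. -65. -50.]
units [-1.071  0.619  0.007]
spin -0.1532
```

```bash
python3 -m inch '-0.27 0.156 0 0 0.3; -0.27 0.156 0 0 0.3; -0.27 0.156 0 0 0.3; -0.26 0.15 0 0 0.3; 0 0 0 -0.028 0.3; 0 0 0 -0.028 0.3; 0 0 0 -0.028 0.3; 0 0 0 -0.028 0.3'
python3 go.py .43 .266 .15 -99.5
```

```text
time_s: 2.3
tcp_pos: [0.4193, -0.1314, 0.2267]
eef_rot: [-180.0, 0.0, -114.0]
contact_force: [-0.5, 0.6, 0.1]
gripper_width: 0.0265
gripper_force: 0.0
t 2.3 p [ 0.4193 -0.1314  0.2267] rpy [-1.7999e+02  1.0000e-02 -1.1396e+02] F [-0.5  0.6  0.1] w 0.0265 j [  8.  -2. -27.  -0. -65. -32.]
units [-2.45   1.011  0.511]
spin -0.0402
```

```bash
python3 -m inch '-0.35 0.144 0.073 0 0.3; -0.35 0.144 0.073 0 0.3; -0.35 0.144 0.073 0 0.3; -0.35 0.144 0.073 0 0.3; -0.35 0.144 0.073 0 0.3; -0.35 0.144 0.073 0 0.3; -0.35 0.144 0.073 0 0.3; 0 0 0 -0.028 0.3'
python3 -m inch '0 0 0 -0.0122 0.3; 0 0 0 0 0.3; 0 0 0 0 0.3; 0 0 0 0 0.3; 0 0 0 0 0.3; 0 0 0 0 0.3; 0 0 0 0 0.3; 0 0 0 0 0.3'
python3 go.py .43 .266 .15 -99.5
python3 - <<'E'
from fit import *
s=get_state();X=s["tcp_pos"];L=[]
for n in("side","top"):
    c=capture(n);p=proj((c["mtx"],c["R"],c["t"]),X[None])[0];print(n,p)
    u,v=(p-[66,50]).astype(int);print(u,v)
    L.append(cv2.resize(c["color"][v:v+100,u:u+132],None,fx=3.03,fy=3.03,interpolation=cv2.INTER_CUBIC)); cv2.imwrite(f"pics/h_{n}.png",c["color"])
cv2.imwrite("pics/h.png",np.hstack(L));print(L[0].shape)
E
```

```text
time_s: 3.3
tcp_pos: [0.4326, 0.2688, 0.1488]
eef_rot: [180.0, -0.1, -103.9]
contact_force: [-0.6, -0.3, -0.2]
gripper_width: 0.0266
gripper_force: 0.0
time_s: 4.3
tcp_pos: [0.4328, 0.2657, 0.1499]
eef_rot: [-180.0, 0.0, -99.8]
contact_force: [-0.3, 0.0, 0.7]
gripper_width: 0.0262
gripper_force: 0.0
t 4.3 p [0.4328 0.2657 0.1499] rpy [-180.      0.    -99.84] F [-0.3  0.   0.7] w 0.0262 j [ 54.   9. -26.  -0. -55. -64.]
units [ 0.001  0.019 -0.001]
spin -0.001
side [326.33509542 385.77711471]
260 335
top [163.04276326 305.57100038]
97 255
(303, 400, 3)
```

View pics/h.png

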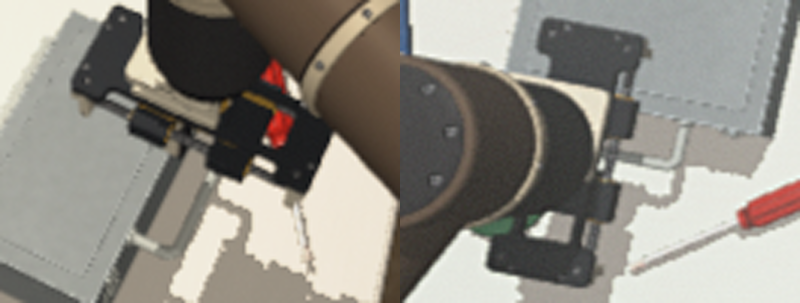

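Run:
```python
from fit import *
np.set_printoptions(precision=1,suppress=True)
C=cams();s=get_state();X=s["tcp_pos"]
from scipy.spatial.transform import Rotation as Ro
R=Ro.from_euler("xyz",s["eef_rot"],degrees=True).as_matrix()
D=np.array([[sx*.039,sy*.0965,0] for sy in(1,-1) for sx in(1,-1)])
for z in(.066,.075,.085,.095):
  W=X+(D-[0,0,z])@R.T
  print(z,"side",(proj(C["side"],W)-[260,335])*3.03,"top",(proj(C["top"],W)-[97,255])*3.03)
```

```text
0.066 side [[339.7 124.7]
 [301.3 213.8]
 [113.7  26.9]
 [ 68.4 108.6]] top [[198.6 285.9]
 [ 99.1 266.6]
 [253.9  39.4]
 [156.3  20.7]]
0.075 side [[340.9 119.4]
 [302.3 208.8]
 [113.5  21.4]
 [ 68.  103.3]] top [[195.4 286.7]
 [ 95.2 267.3]
 [251.1  38.5]
 [152.9  19.6]]
0.085 side [[342.2 113.5]
 [303.4 203.2]
 [113.4  15.1]
 [ 67.6  97.3]] top [[191.8 287.5]
 [ 90.7 268. ]
 [248.1  37.3]
 [149.   18.3]]
0.095 side [[343.5 107.5]
 [304.5 197.6]
 [113.3   8.7]
 [ 67.2  91.2]] top [[188.1 288.4]
 [ 86.3 268.7]
 [244.9  36.2]
 [145.1  17.1]]
```

The fingers are hidden in both views. The gripper plate's corners agree with the calibration to a few mm, so I'll descend astride the handle.

```bash
python3 -m inch '0 0.013 0 -0.001 0.23; 0 0 0.1 0 0.23; 0 0 0.12 0 0.23; 0 0 0.12 0 0.23; 0 0 0.12 0 0.23; 0 0 0.1 0 0.23; 0 0 0.07 0 0.23; 0 0 0 0 0.23' 10
python3 -m inch '0 0 0 0 0; 0 0 0 0 0; 0 0 0 0 0; 0 0 0 0 0; 0 0 0 0 0; 0 0 0 0 0; 0 0 0 0 0; 0 0 0 0 0' 12; python3 go.py
```

```text
time_s: 5.5
tcp_pos: [0.4305, 0.2655, 0.0545]
eef_rot: [180.0, -0.1, -99.5]
contact_force: [-0.1, 0.6, -0.2]
gripper_width: 0.0201
gripper_force: 0.0
time_s: 6.5
tcp_pos: [0.4307, 0.2663, 0.0559]
eef_rot: [-180.0, 0.0, -99.5]
contact_force: [-5.1, 2.4, 4.2]
gripper_width: 0.0091
gripper_force: 12.0
t 6.5 p [0.4307 0.2663 0.0559] rpy [-1.800e+02  5.000e-02 -9.948e+01] F [-5.1  2.4  4.2] w 0.0091 j [ 54.  15. -33.  -0. -42. -63.]
```

Run:
```python
import numpy as np
t=np.radians(np.linspace(0,100,25));x=-.18*np.cos(t)+.007*np.sin(t);z=.18*np.sin(t)+.007*np.cos(t)
for i in range(24):print(i//8,round(-(x[i+1]-x[i])/.15,3),round(-(z[i+1]-z[i])/.15,3))
```

```text
0 -0.007 -0.087
0 -0.013 -0.086
0 -0.019 -0.085
0 -0.025 -0.084
0 -0.031 -0.082
0 -0.037 -0.079
0 -0.043 -0.076
0 -0.048 -0.073
1 -0.053 -0.069
1 -0.058 -0.065
1 -0.063 -0.061
1 -0.067 -0.056
1 -0.071 -0.051
1 -0.074 -0.046
1 -0.078 -0.04
1 -0.08 -0.034
2 -0.083 -0.028
2 -0.084 -0.022
2 -0.086 -0.016
2 -0.087 -0.01
2 -0.087 -0.004
2 -0.087 0.003
2 -0.087 0.009
2 -0.086 0.015
```

```bash
python3 -m inch '0 -0.007 -0.087 0 0; 0 -0.013 -0.086 0 0; 0 -0.019 -0.085 0 0; 0 -0.025 -0.084 0 0; 0 -0.031 -0.082 0 0; 0 -0.037 -0.079 0 0; 0 -0.043 -0.076 0 0; 0 -0.048 -0.073 0 0'
```

```text
time_s: 7.5
tcp_pos: [0.4621, 0.2607, 0.1538]
eef_rot: [179.8, 0.0, -99.5]
contact_force: [-12.7, 4.2, 6.9]
gripper_width: 0.0097
gripper_force: 12.0
```

```bash
python3 -m inch '0 -0.042 -0.077 0 0; 0 -0.058 -0.065 0 0; 0 -0.063 -0.061 0 0; 0 -0.067 -0.056 0 0; 0 -0.071 -0.051 0 0; 0 -0.074 -0.046 0 0; 0 -0.078 -0.04 0 0; 0 -0.08 -0.034 0 0'; python3 go.py
```

```text
time_s: 8.5
tcp_pos: [0.5433, 0.2465, 0.2186]
eef_rot: [-180.0, -0.0, -99.5]
contact_force: [-3.2, -1.6, 3.1]
gripper_width: 0.0095
gripper_force: 12.0
t 8.5 p [0.5433 0.2465 0.2186] rpy [-1.7999e+02 -5.0000e-02 -9.9490e+01] F [-3.2 -1.6  3.1] w 0.0095 j [ 43.  14. -10.   0. -66. -53.]
```

```bash
python3 -m inch '0 -0.083 -0.028 0 0; 0 -0.084 -0.022 0 0; 0 -0.086 -0.016 0 0; 0 -0.087 -0.01 0 0; 0 -0.087 -0.004 0 0; 0 -0.087 0.003 0 0; 0 -0.087 0.009 0 0; 0 -0.075 0.014 0 0'; python3 go.py
```

```text
time_s: 9.5
tcp_pos: [0.6436, 0.2293, 0.2251]
eef_rot: [180.0, -0.1, -99.5]
contact_force: [-1.5, -4.6, 0.9]
gripper_width: 0.0096
gripper_force: 12.0
t 9.5 p [0.6436 0.2293 0.2251] rpy [ 1.7997e+02 -1.0000e-01 -9.9520e+01] F [-1.5 -4.6  0.9] w 0.0096 j [ 36.  21.   2.   0. -70. -45.]
```

```bash
python3 -m inch '0 0 0 0 0.4; 0 0 0 0 0.4; 0 0 -0.05 0 0.4; 0 0 -0.15 0 0.4; 0 0 -0.15 0 0.4; 0 0 -0.2 0 0.4; 0.2 0.1 0 0 0.7; 0.35 0.15 0 0 0.7'
python3 -m inch '0.35 0.15 0 0 0.7; 0.35 0.15 0 0 0.7; 0.35 0.15 0 0 0.7; 0.35 0.1 0 0 0.7; 0.35 0.1 0 0 0.7; 0.2 0.1 0 0 0.7; 0 0 0 0 0.7; 0 0 0 0 0.7'
python3 go.py
python3 - <<'E'
from fit import *
s=capture("side")["color"];t=capture("top")["color"]
cv2.imwrite("pics/side1.png",s);cv2.imwrite("pics/top1.png",t)
def c(i,u,v):return cv2.resize(i[v:v+150,u:u+133],(400,450),interpolation=cv2.INTER_CUBIC)
cv2.imwrite("pics/case1.png",np.hstack([c(s,230,310),c(t,115,205)]))
E
```

```text
time_s: 10.5
tcp_pos: [0.5919, 0.1561, 0.3087]
eef_rot: [-180.0, 0.0, -99.4]
contact_force: [0.9, -1.6, -0.8]
gripper_width: 0.0496
gripper_force: 0.0
time_s: 11.5
tcp_pos: [0.4333, -0.1143, 0.3091]
eef_rot: [-179.9, 0.0, -99.5]
contact_force: [-0.4, 1.3, 0.5]
gripper_width: 0.0614
gripper_force: 0.0
t 11.5 p [ 0.4333 -0.1143  0.3091] rpy [-1.799e+02  4.000e-02 -9.948e+01] F [-0.4  1.3  0.5] w 0.0614 j [ 11.  -4. -18.  -0. -76. -20.]
```

View pics/case1.png

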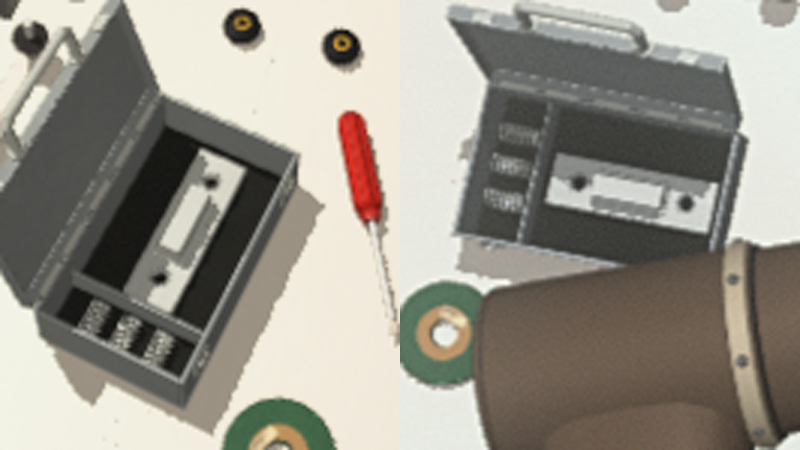

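```bash
cat > bar.py <<'E'
from fit import *
np.set_printoptions(precision=4,suppress=True)
def fit1(c,M,p,x0,z):
    def f(x):
        a,s=np.cos(x[2]),np.sin(x[2]);return (proj(c,M@np.array([[a,-s,0],[s,a,0],[0,0,1]]).T+[x[0],x[1],z])-p).ravel()
    r=least_squares(f,x0);return r.x,np.degrees(r.x[2]),np.abs(r.fun).max()
# far+y,front+y,front-y,far-y, hole+y,hole-y
MB=np.array([[.023,.075,.01],[-.023,.075,.01],[-.023,-.075,.01],[.023,-.075,.01],[0,.05,.01],[0,-.05,.01]])
E
python3 - <<'E'
from bar import *
C=cams()
ps=np.array([[125,292],[167,312],[245,168],[203,148],[160,278],[211,183]])/3+[230,310]
pt=np.array([[155,152],[150,203],[310,233],[318,183],[180,183],[285,203]])/3+[115,205]
print(fit1(C["side"],MB,ps,[.5,.25,-.16],.007),fit1(C["top"],MB,pt,[.5,.25,-.16],.007))
print(fit(C,MB,ps,pt,[.5,.25,0,-.16]))
E
```

```text
(array([ 0.5324,  0.2317, -0.1808]), np.float64(-10.360739680081233), np.float64(0.9209089620979398)) (array([ 0.5345,  0.2258, -0.1629]), np.float64(-9.331862669625359), np.float64(0.9793495007242257))
(array([ 0.5345,  0.2277, -0.0022, -0.1706]), array([[[0.6032, 0.5389],
        [0.989 , 0.1754],
        [0.2952, 0.3881],
        [1.1559, 0.511 ],
        [0.1063, 0.5096],
        [0.3919, 0.4033]],

       [[1.2491, 0.6327],
        [0.7876, 0.0597],
        [0.7416, 0.1284],
        [0.0848, 0.4298],
        [0.0608, 0.1285],
        [0.4551, 0.2347]]]))
```

The lid is open and the bar lies in the middle of the case, with its holes at crop (580,183) and (685,203) in the top view. If I gripped the rib there, the 193 mm gripper body would hit the open lid. So I'll first push the bar about 35 mm towards the front with the shut fingers, with the body turned along the case.

```bash
python3 go.py .560 .222 .309 -9.8
python3 -m inch '0 0 0 -0.028 0; 0 0 0 -0.028 0; 0 0 0 -0.028 0; 0 0 0 -0.028 0; 0 0 0 -0.028 0; 0 0 0 -0.028 0; 0 0 0 -0.028 0; 0 0 0 -0.028 0'
python3 go.py .560 .222 .16 -9.8
```

```text
t 11.7 p [ 0.4335 -0.1139  0.3083] rpy [179.99   0.   -99.41] F [ 0.8 -0.1  0.6] w 0.0613 j [ 11.  -4. -18.  -0. -76. -20.]
units [-2.347 -0.466 -0.005]
spin -0.2489
time_s: 12.7
tcp_pos: [0.4334, -0.114, 0.3081]
eef_rot: [180.0, 0.0, -18.4]
contact_force: [0.4, 0.6, -0.6]
gripper_width: 0.0009
gripper_force: 0.0
t 12.7 p [ 0.4334 -0.114   0.3081] rpy [ 1.7998e+02  3.0000e-02 -1.8440e+01] F [ 0.4  0.6 -0.6] w 0.0009 j [ 11.  -4. -18.  -0. -76.  61.]
units [ 0.093 -2.392  0.987]
spin -0.024
```

```bash
python3 -m inch '0.013 -0.342 0 0 0; 0.013 -0.342 0 0 0; 0.013 -0.342 0.1 0 0; 0.013 -0.342 0.2 0 0; 0.013 -0.342 0.2 0 0; 0.013 -0.342 0.2 0 0; 0.013 -0.342 0.2 0 0; 0 0 0 -0.024 0'
python3 -m inch '0 0 0 0 0; 0 0 0 0 0; 0 0 0 0 0; 0 0 0 0 0; 0 0 0 0 0; 0 0 0 0 0; 0 0 0 0 0; 0 0 0 0 0'
python3 go.py .560 .222 .021 -9.8
```

```text
time_s: 13.7
tcp_pos: [0.5612, 0.2238, 0.1689]
eef_rot: [179.7, 0.3, -9.9]
contact_force: [-0.5, -0.5, 0.2]
gripper_width: 0.0006
gripper_force: 0.0
time_s: 14.7
tcp_pos: [0.5619, 0.2209, 0.1733]
eef_rot: [180.0, -0.0, -10.2]
contact_force: [-0.2, -0.2, -0.7]
gripper_width: 0.0004
gripper_force: 0.0
t 14.7 p [0.5619 0.2209 0.1733] rpy [180.   -0.  -10.2] F [-0.2 -0.2 -0.7] w 0.0004 j [ 40.  16. -13.   0. -61.  40.]
units [-0.014 -0.005  1.015]
spin -0.0011
```

```bash
python3 -m inch '-0.014 0 0.1 0 0; 0 0 0.2 0 0; 0 0 0.2 0 0; 0 0 0.2 0 0; 0 0 0.17 0 0; 0 0 0.1 0 0; 0 0 0.04 0 0; 0 0 0 0 0'
python3 go.py .5212 .2288 .021 -9.8
```

```text
time_s: 15.7
tcp_pos: [0.5599, 0.2213, 0.0218]
eef_rot: [180.0, -0.0, -10.2]
contact_force: [0.8, -0.8, 0.3]
gripper_width: 0.0005
gripper_force: 0.0
t 15.7 p [0.5599 0.2213 0.0218] rpy [179.99  -0.   -10.19] F [ 0.8 -0.8  0.3] w 0.0005 j [ 40.  25. -22.   0. -42.  40.]
units [-0.263 -0.003  0.005]
spin -0.0011
```

```bash
python3 -m inch '-0.038 0 0 0 0; -0.038 0 0 0 0; -0.038 0 0 0 0; -0.038 0 0 0 0; -0.038 0 0 0 0; -0.038 0 0 0 0; -0.035 0 0 0 0; 0 0 0 0 0'
python3 -m inch '0.04 0 0 0 0; 0 0 -0.15 0 0; 0 0 -0.35 0 0; 0 0 -0.35 0 0; 0 0 -0.35 0 0; -0.25 0.25 -0.3 0 0.5; -0.25 0.25 -0.2 0 0.5; -0.25 0.25 0 0 0.5'
python3 go.py
```

```text
time_s: 16.7
tcp_pos: [0.5202, 0.2281, 0.0216]
eef_rot: [180.0, 0.0, -10.2]
contact_force: [-0.2, 0.4, -1.1]
gripper_width: 0.0006
gripper_force: 0.0
time_s: 17.7
tcp_pos: [0.4007, 0.1391, 0.2745]
eef_rot: [-179.8, -0.2, -10.2]
contact_force: [-0.8, 1.3, -0.1]
gripper_width: 0.0249
gripper_force: 0.0
t 17.7 p [0.4007 0.1391 0.2745] rpy [-1.7983e+02 -1.5000e-01 -1.0220e+01] F [-0.8  1.3 -0.1] w 0.0249 j [ 46.  -6. -24.   0. -72.  34.]
```

```bash
python3 -m inch '0.05 0.35 0 0 0.6; 0.05 0.35 0 0 0.6; 0.05 0.35 0 0.028 0.6; 0 0 0 0.028 0.6; 0 0 0 0.028 0.6; 0 0 0 0.028 0.6; 0 0 0 0.028 0.6; 0 0 0 0.028 0.6'
python3 go.py
python3 - <<'E'
from fit import *
s=capture("side")["color"];t=capture("top")["color"]
def c(i,u,v):return cv2.resize(i[v:v+120,u:u+100],(400,480),interpolation=cv2.INTER_CUBIC)
cv2.imwrite("pics/case2.png",np.hstack([c(s,240,340),c(t,140,210)]))
E
```

```text
time_s: 18.7
tcp_pos: [0.395, -0.0198, 0.2723]
eef_rot: [180.0, 0.0, -71.0]
contact_force: [-0.0, -0.5, -0.6]
gripper_width: 0.0524
gripper_force: 0.0
t 18.7 p [ 0.395  -0.0198  0.2723] rpy [ 1.7998e+02  1.0000e-02 -7.1040e+01] F [-0.  -0.5 -0.6] w 0.0524 j [ 26.  -9. -27.  -0. -72.  -7.]
```

View pics/case2.png

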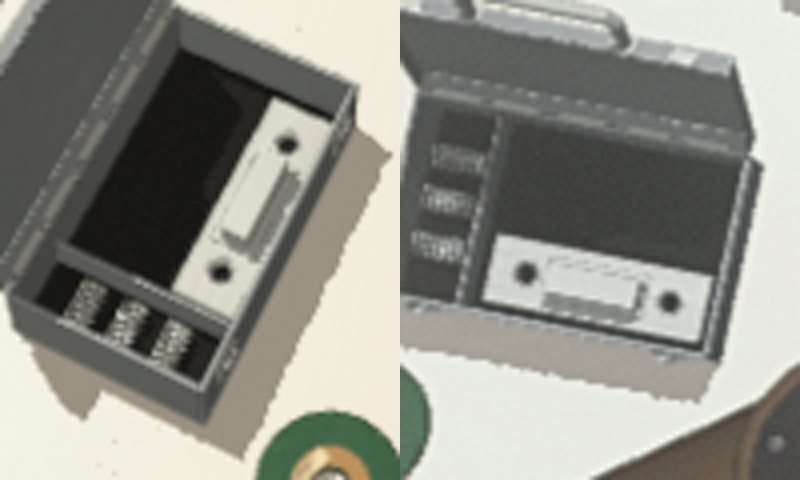

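```bash
python3 - <<'E'
from bar import *
C=cams()
i=[0,3,4,5]
ps=np.array([[175,288],[272,98],[220,272],[287,144]])/4+[240,340]
pt=np.array([[97,235],[84,302],[302,342],[313,277],[126,271],[270,302]])/4+[140,210]
print(fit1(C["side"],MB[i],ps,[.5,.25,-.16],.007),fit1(C["top"],MB,pt,[.5,.25,-.16],.007))
E
python3 go.py .502 .232 .12 -99.8
```

```text
(array([ 0.498 ,  0.2372, -0.1698]), np.float64(-9.73130635394965), np.float64(0.6010405548756239)) (array([ 0.4994,  0.2324, -0.1702]), np.float64(-9.752342537414691), np.float64(0.8647887378901942))
t 18.9 p [ 0.395  -0.0197  0.2723] rpy [179.99   0.   -70.45] F [0.5 0.3 0.3] w 0.0526 j [ 26.  -9. -27.  -0. -72.  -7.]
units [-1.342 -1.234  1.015]
spin 0.0815
```

The bar now lies against the front wall, holes at crop (526,271) and (670,302). That is a little too close for the front finger. I'll grip the rib endwise, which also centres it in y, shift it 11 mm back, then regrip across.

```bash
python3 -m inch '-0.271 -0.244 0 0 0.93; -0.271 -0.244 0 0 0.93; -0.271 -0.244 0 0 0.93; -0.271 -0.244 0 0 0.93; -0.271 -0.244 0 0 0.93; 0 0 0.15 -0.028 0.93; 0 0 0.3 -0.028 0.93; 0 0 0.3 -0.028 0.93'
python3 -m inch '0 0 0 -0.028 0.93; 0 0 0 -0.028 0.93; 0 0 0 -0.0285 0.93; 0 0 0 0 0.93; 0 0 0 0 0.93; 0 0 0 0 0.93; 0 0 0 0 0.93; 0 0 0 0 0.93'
python3 go.py .4995 .2335 .024 -9.75
```

```text
time_s: 19.9
tcp_pos: [0.5005, 0.2331, 0.1586]
eef_rot: [-180.0, -0.0, -39.9]
contact_force: [0.1, 0.9, -0.4]
gripper_width: 0.0816
gripper_force: 0.0
time_s: 20.9
tcp_pos: [0.5004, 0.2328, 0.1598]
eef_rot: [-180.0, -0.0, -10.0]
contact_force: [-0.4, -0.5, 0.1]
gripper_width: 0.0816
gripper_force: 0.0
t 20.9 p [0.5004 0.2328 0.1598] rpy [-180.     -0.    -10.04] F [-0.4 -0.5  0.1] w 0.0816 j [ 45.  12. -20.   0. -57.  35.]
units [-0.007 -0.004  0.905]
spin -0.0008
```

```bash
python3 -m inch '-0.007 -0.004 0.1 0 0.93; 0 0 0.2 0 0.93; 0 0 0.25 0 0.93; 0 0 0.2 0 0.93; 0 0 0.1 0 0.93; 0 0 0.055 0 0.93; 0 0 0 0 0.6; 0 0 0 0 0.6' 15
python3 -m inch '0 0 0 0 0.6; 0 0 0 0 0.6; 0 0 0 0 0.6; 0 0 0 0 0.6; 0 0 0 0 0.6; 0 0 -0.01 0 0.6; 0.036 0 0 0 0.6; 0.036 0 0 0 0.6'
python3 go.py
```

```text
time_s: 21.9
tcp_pos: [0.5, 0.2341, 0.0249]
eef_rot: [-179.9, -0.1, -10.0]
contact_force: [0.2, 2.1, -1.4]
gripper_width: 0.0668
gripper_force: 1.1
time_s: 22.9
tcp_pos: [0.5103, 0.2314, 0.0253]
eef_rot: [180.0, 0.0, -10.0]
contact_force: [-0.4, 0.3, -2.6]
gripper_width: 0.064
gripper_force: 15.0
t 22.9 p [0.5103 0.2314 0.0253] rpy [ 1.7998e+02  2.0000e-02 -1.0020e+01] F [-0.4  0.3 -2.6] w 0.064 j [ 44.  22. -28.  -0. -40.  36.]
```

```bash
python3 -m inch '0 0 0.012 0 0.6; 0 0 0 0 0.9; 0 0 0 0 0.9; 0 0 -0.2 0 0.9; 0 0 -0.2 0.028 0.4; 0 0 0 0.028 0.4; 0 0 0 0.028 0.36; 0 0 0 0.028 0.36'
python3 -m inch '0 0 0 0.028 0.32; 0 0 0 0.028 0.32; 0 0 0 0.028 0.32; 0 0 0 0.028 0.32; 0 0 0 0.026 0.32; 0 0 0 0 0.32; 0 0 0 0 0.32; 0 0 0 0 0.32'
python3 go.py .5103 .2314 .024 -100
```

```text
time_s: 23.9
tcp_pos: [0.51, 0.2317, 0.0836]
eef_rot: [180.0, 0.0, -50.7]
contact_force: [-0.3, -0.3, 0.0]
gripper_width: 0.0443
gripper_force: 0.0
time_s: 24.9
tcp_pos: [0.5101, 0.2317, 0.0837]
eef_rot: [180.0, -0.0, -99.9]
contact_force: [-0.8, -0.6, 0.3]
gripper_width: 0.028
gripper_force: 0.0
t 24.9 p [0.5101 0.2317 0.0837] rpy [180.   -0.  -99.9] F [-0.8 -0.6  0.3] w 0.028 j [ 44.  18. -24.  -0. -48. -54.]
units [ 0.002 -0.002  0.398]
spin 0.0003
```

```bash
python3 -m inch '0 0 0.08 0 0.32; 0 0 0.1 0 0.32; 0 0 0.1 0 0.32; 0 0 0.08 0 0.32; 0 0 0.04 0 0.32; 0 0 0.02 0 0.32; 0 0 0 0 0.32; 0 0 0 0 0.1' 40; python3 go.py .51 .23 .0195
```

```text
time_s: 25.9
tcp_pos: [0.5103, 0.2319, 0.0212]
eef_rot: [-180.0, 0.0, -100.0]
contact_force: [-0.3, 0.3, 0.1]
gripper_width: 0.0227
gripper_force: 0.0
t 25.9 p [0.5103 0.2319 0.0212] rpy [-1.7997e+02  4.0000e-02 -1.0001e+02] F [-0.3  0.3  0.1] w 0.0227 j [ 44.  22. -28.   0. -40. -54.]
units [0.013 0.    0.011]
```

```bash
python3 -m inch '0 0 0.005 0 0.1; 0 0 0 0 0.1; 0 0 0 0 0.1; 0 0 -0.08 0 0.1; 0 0 -0.2 0 0.1; 0 0 -0.25 0 0.1; 0 0 -0.25 0 0.1; 0 0 -0.2 0 0.1'
python3 go.py .5412 -.1794 .16 -78.05
```

```text
time_s: 26.9
tcp_pos: [0.5101, 0.2317, 0.1693]
eef_rot: [-179.9, 0.1, -100.0]
contact_force: [0.6, -0.2, -2.5]
gripper_width: 0.02
gripper_force: 40.0
t 26.9 p [0.5101 0.2317 0.1693] rpy [-1.7995e+02  7.0000e-02 -1.0002e+02] F [ 0.6 -0.2 -2.5] w 0.02 j [ 44.  12. -19.   0. -59. -54.]
units [ 2.663 -0.681  0.059]
spin -0.061
```

```bash
python3 -m inch '0.2 -0.04 0 0 0.1; 0.3 -0.07 0 0 0.1; 0.36 -0.09 0 0 0.1; 0.36 -0.09 0 0 0.1; 0.36 -0.09 0 0 0.1; 0.36 -0.09 0 0 0.1; 0.36 -0.1 0.05 0 0.1; 0.27 -0.08 0.05 0 0.1'
python3 -m inch '0.08 -0.02 0.05 0 0.1; 0 0 0.1 -0.02 0.1; 0 0 0.1 -0.02 0.1; 0 0 0.05 -0.021 0.1; 0 0 0 0 0.1; 0 0 0 0 0.1; 0 0 0 0 0.1; 0 0 0 0 0.1'
python3 go.py .5412 -.1794 .12 -78.05
python3 - <<'E'
from fit import *
s=capture("side")["color"];t=capture("top")["color"]
def c(i,u,v):return cv2.resize(i[v:v+120,u:u+100],(400,480),interpolation=cv2.INTER_CUBIC)
cv2.imwrite("pics/held.png",np.hstack([c(s,277,200),c(t,290,210)]))
E
```

```text
time_s: 27.9
tcp_pos: [0.5388, -0.167, 0.1526]
eef_rot: [-180.0, 0.0, -100.1]
contact_force: [1.2, 0.0, -1.5]
gripper_width: 0.0196
gripper_force: 40.0
time_s: 28.9
tcp_pos: [0.5401, -0.1772, 0.1073]
eef_rot: [-180.0, -0.0, -78.1]
contact_force: [0.7, 0.3, -2.3]
gripper_width: 0.0199
gripper_force: 40.0
t 28.9 p [ 0.5401 -0.1772  0.1073] rpy [-1.7996e+02 -1.0000e-02 -7.8100e+01] F [ 0.7  0.3 -2.3] w 0.0199 j [  2.  17. -22.  -0. -51.  10.]
units [ 0.016 -0.004 -0.084]
spin -0.0001
```

View pics/held.png

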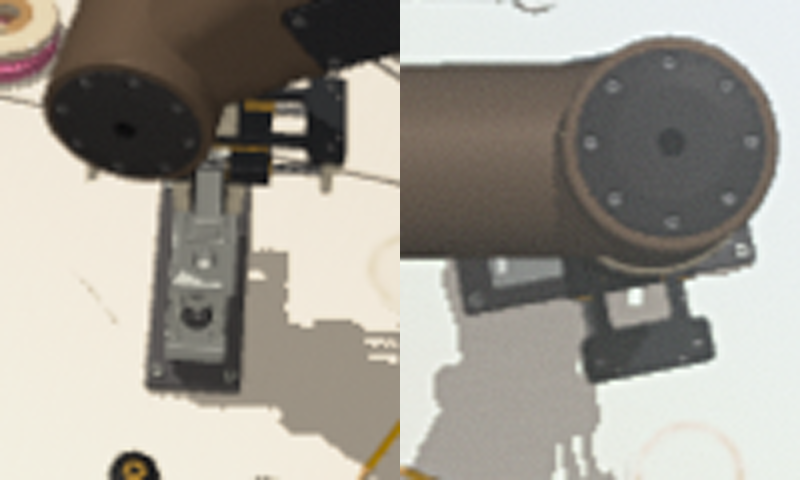

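Run:
```python
from fit import *
c=capture("side");s=c["color"];cc=(c["mtx"],c["R"],c["t"])
cv2.imwrite("pics/zoom.png",cv2.resize(s[235:303,303:353],(500,600),interpolation=cv2.INTER_CUBIC) if 0 else cv2.resize(s[238:298,303:353],None,fx=10,fy=10,interpolation=cv2.INTER_CUBIC))
p=get_state()["tcp_pos"];a=np.radians(11.9);R=np.array([[np.cos(a),-np.sin(a)],[np.sin(a),np.cos(a)]])
for z in(p[2]-.0035,):
  for q in([0,.05],[.023,.075],[-.023,.075]):
    print(q,(proj(cc,np.array([[*(p[:2]+R@q),z]]))-[303,238])*10)
h=np.array([.5412,-.1794])
for n,q,z in(("stud",[0,.05],.069),("washer",[0,.05],.056)):print(n,(proj(cc,np.array([[*(h+R@q),z]]))-[303,238])*10)
```

```text
[0, 0.05] [[247.02356895 261.40536002]]
[0.023, 0.075] [[165.39621133 324.04432242]]
[-0.023, 0.075] [[321.03886248 333.0868562 ]]
stud [[240.93758673 324.34980783]]
washer [[239.54130266 349.85863163]]
```

View pics/zoom.png

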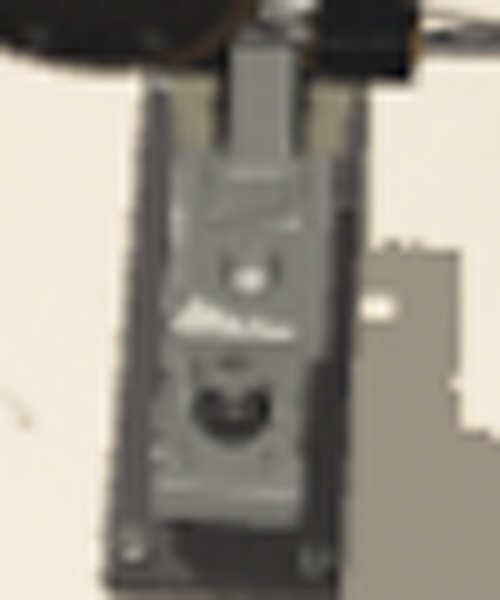

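The zoom shows the bar's +y hole at (250,275) and the stud_2 top at about (233,358). After bias correction the hole lies over the stud to within 1–2 mm, so I'll descend gently and watch the force.

```bash
python3 -m inch '-0.005 -0.002 0.04 0 0.1; 0 0 0.04 0 0.1; 0 0 0.04 0 0.1; 0 0 0.02 0 0.1; 0 0 0.015 0 0.1; 0 0 0.015 0 0.1; 0 0 0.01 0 0.1; 0 0 0 0 0.1'
python3 go.py .54 -.176 .07;python3 -c "
from plant import *;print(get_state()['moment'].round(2))"
```

```text
time_s: 30.05
tcp_pos: [0.5405, -0.1765, 0.0802]
eef_rot: [-180.0, -0.0, -78.1]
contact_force: [0.7, 0.9, -1.6]
gripper_width: 0.0195
gripper_force: 40.0
t 30.05 p [ 0.5405 -0.1765  0.0802] rpy [-1.7995e+02 -2.0000e-02 -7.8050e+01] F [ 0.7  0.9 -1.6] w 0.0195 j [  2.  19. -24.   0. -48.  10.]
units [-0.004  0.003  0.068]
[-0.05 -0.35 -0.06]
```

```bash
python3 -m inch '0 0 0.01 0 0.1; 0 0 0.01 0 0.1; 0 0 0.01 0 0.1; 0 0 0.01 0 0.1; 0 0 0 0 0.1; 0 0 0 0 0.1; 0 0 0 0 0.1; 0 0 0 0 0.1'
python3 go.py .54 -.176 .062;python3 -c "
from plant import *;print(get_state()['moment'].round(2))"
```

```text
time_s: 31.05
tcp_pos: [0.5413, -0.1765, 0.0743]
eef_rot: [-179.9, -0.0, -78.0]
contact_force: [6.0, -2.4, -1.0]
gripper_width: 0.0194
gripper_force: 40.0
t 31.05 p [ 0.5413 -0.1765  0.0743] rpy [-1.7987e+02 -4.0000e-02 -7.8050e+01] F [ 6.  -2.4 -1. ] w 0.0194 j [  2.  19. -24.   0. -47.  10.]
units [-0.005  0.008  0.082]
[-0.68 -2.16 -0.2 ]
```

```bash
python3 -m inch '0.008 -0.012 0 0 0.1; 0 0 0 0 0.1; 0 0 0 0 0.1; 0 0 0 0 0.1; 0 0 0 0 0.1; 0 0 0 0 0.1; 0 0 0 0 0.1; 0 0 0 0 0.1'
python3 go.py .54 -.176 .062;python3 -c "
from plant import *;print(get_state()['moment'].round(2))"
```

```text
time_s: 32.05
tcp_pos: [0.5417, -0.1772, 0.0738]
eef_rot: [180.0, 0.0, -78.1]
contact_force: [0.9, 0.3, -1.4]
gripper_width: 0.0198
gripper_force: 40.0
t 32.05 p [ 0.5417 -0.1772  0.0738] rpy [ 1.7997e+02  1.0000e-02 -7.8060e+01] F [ 0.9  0.3 -1.4] w 0.0198 j [  2.  19. -24.  -0. -47.  10.]
units [-0.01   0.009  0.079]
[ 0.12 -0.06 -0.01]
```

```bash
python3 -m inch '0 -0.005 0.008 0 0.1; 0 0 0.01 0 0.1; 0 0 0.01 0 0.1; 0 0 0.01 0 0.1; 0 0 0.01 0 0.1; 0 0 0.008 0 0.1; 0 0 0 0 0.1; 0 0 0 0 0.1'
python3 go.py .54 -.176 .062;python3 -c "
from plant import *;print(get_state()['moment'].round(2))"
```

```text
time_s: 33.05
tcp_pos: [0.5427, -0.1771, 0.0658]
eef_rot: [180.0, -0.0, -78.1]
contact_force: [-3.1, 0.7, 5.3]
gripper_width: 0.0195
gripper_force: 40.0
t 33.05 p [ 0.5427 -0.1771  0.0658] rpy [179.99  -0.   -78.06] F [-3.1  0.7  5.3] w 0.0195 j [  2.  20. -24.   0. -46.  10.]
units [-0.011  0.016  0.025]
[ 0.34  1.32 -0.03]
```

```bash
python3 -m inch '0 0.005 0.006 0 0.1; 0 0 0.006 0 0.1; 0 0 0.006 0 0.1; 0 0 0.006 0 0.1; 0 0 0 0 0.1; 0 0 0 0 0.1; 0 0 0 0 0.1; 0 0 0 0 0.1'
python3 go.py .54 -.176 .062;python3 -c "
from plant import *;print(get_state()['moment'].round(2))"
```

```text
time_s: 34.05
tcp_pos: [0.5427, -0.1771, 0.0628]
eef_rot: [-179.9, -0.0, -78.0]
contact_force: [-3.6, 2.3, 9.8]
gripper_width: 0.0197
gripper_force: 40.0
t 34.05 p [ 0.5427 -0.1771  0.0628] rpy [-1.7992e+02 -2.0000e-02 -7.8040e+01] F [-3.6  2.3  9.8] w 0.0197 j [  2.  20. -24.   0. -46.  10.]
units [-0.011  0.016  0.005]
[ 0.87  1.42 -0.03]
```

```bash
python3 -m inch '-0.005 0.007 0.005 0 0.1; 0 0 0 0 0.1; 0 0 0 0 0.1; 0 0 0 0 0.1; 0 0 0 0 0.1; 0 0 0 0 0.1; 0 0 0 0 0.1; 0 0 0 0 0.1'
python3 - <<'E'
from fit import *
for _ in range(4):
    s=get_state();print(s["contact_force"].round(1),s["moment"].round(2),s["tcp_pos"].round(4));c=capture("side")
i=c["color"];cv2.imwrite("pics/end.png",cv2.resize(i[233:308,290:370],None,fx=7,fy=7,interpolation=cv2.INTER_CUBIC))
E
```

```text
time_s: 35.05
tcp_pos: [0.5426, -0.1771, 0.0626]
eef_rot: [-179.8, -0.1, -78.0]
contact_force: [-1.0, 0.1, 9.7]
gripper_width: 0.0197
gripper_force: 40.0
[-1.   0.1  9.7] [-0.07  0.69 -0.1 ] [ 0.5426 -0.1771  0.0626]
[-1.4 -0.2  9.1] [-0.12  0.67 -0.05] [ 0.5426 -0.1771  0.0625]
[-2.3 -0.2  9.9] [-0.15  0.67 -0.01] [ 0.5426 -0.1771  0.0626]
[-1.5 -0.5  8.6] [-0.08  0.71 -0.08] [ 0.5426 -0.1771  0.0626]
```

View pics/end.png

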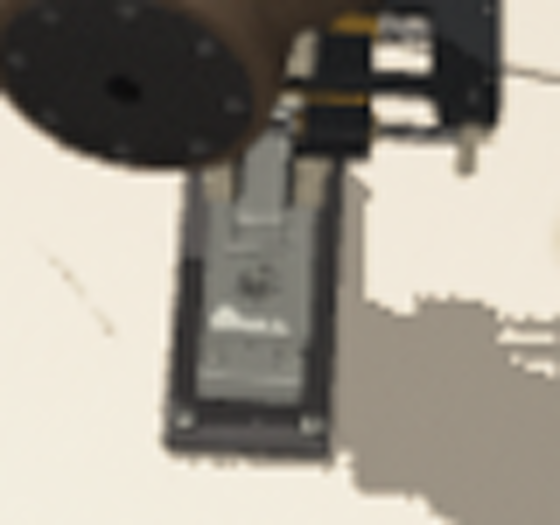

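The stud stands in the hole at (255,283), and the bar sits level between the jaw strips. I'll trim to the final push.

```bash
python3 -m inch '0 0.004 0.004 0 0.1; 0 0 0.004 0 0.1; 0 0 0 0 0.1; 0 0 0 0 0.1; 0 0 0 0 0.1; 0 0 0 0 0.1; 0 0 0 0 0.1; 0 0 0 0 0.1'
python3 - <<'E'
from plant import *
import numpy as np
L=[]
for _ in range(8):
    s=get_state();L.append(np.r_[s["contact_force"],s["moment"],s["tcp_pos"]]);capture("side")
print(np.mean(L,0).round(4),s["eef_rot"])
E
```

```text
time_s: 36.25
tcp_pos: [0.5425, -0.1771, 0.0617]
eef_rot: [-179.8, -0.1, -78.0]
contact_force: [-0.2, 0.3, 10.9]
gripper_width: 0.0194
gripper_force: 40.0
[-0.6873  0.4187 11.1751  0.2282  0.467  -0.0431  0.5426 -0.1771  0.0617] [-1.79756827e+02 -9.77839281e-02 -7.80056518e+01]
```

```bash
python3 -c "
from plant import *;print(close_job())"
```

```text
the job is handed in; nothing more can be done
None
```

The job is handed in, with no verdict shown. The lid is open on its stop, and the jaw bar is rib up over both studs, held level with a steady push of about 11 N. By my estimate each spring is squeezed about 8 mm of its 15 mm, and the nuts, spanner and small holder were left alone.

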